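# Set out the headboard shelf for the night

### The job

Set out the shelf for someone who finds things by feel in the dark, in line with the row that the pill tower and the green dish make (left, in front and behind are as seen from the arm, square to that row): stand the tower's top tier in the middle of the dish, stand the amber bottle midway between tower and dish, slide each bandage roll that is there up off its post and lay it flat at a gap of about 4 cm - the widest to the left of the tower on the line of the row, the medium one in front of the tower, the narrowest in front of the dish. Only when all those are in place, lay the folded fan behind the dish, also at a gap of about 4 cm, centred on the dish and parallel to the row, as a rail. Leave the spoon, clock and spectacle case where they are, and check that nothing has been knocked out of place before you finish.

Things in the scene. Friction and masses are not known exactly. Their poses are not given: they have to be found in the camera images.
- dish: green ceramic dish, round, stuck to the shelf: rim outer diameter 100, height 16, foot diameter 74, inner floor flat, 5 above the shelf and about 66 across. Origin: centre of its underside. Its y axis points along the row to the tower (to the arm's left), its x axis points square to the row, away from the arm (behind), z up
- tower: two lower tiers of the white pill tower, one round white column of diameter 50, height 70, stuck to the shelf, 200 to 240 from the dish centre to centre. Origin: centre of its underside; axes parallel to the dish's
- tier: loose top tier of the white pill tower: a closed white plastic drum of diameter 50, height 35, with a small grey catch; starts standing loose (not clipped) on the tower's flat top, 70 above the shelf. Origin: centre of its underside, z up
- bottle: small amber plastic bottle with a white flip-top lid, standing: diameter 44 up to height 62, lid diameter 39, total height 85, about 70 g. Origin: centre of its underside, z up
- rack: wooden bandage rack fixed on the shelf: base 200 x 60 x 12 with three upright round posts of diameter 14 in a row along its x axis, at x = -70, 0 and +70, post tops 70 above the shelf. Origin: centre of its underside, z up. Rolls rest on the base, 12 above the shelf, any roll on any post
- roll_wide: widest roll of wound cream-coloured bandage, a ring of outer diameter 50, hole 26, height (width of the bandage) 40. Starts flat round one of the rack's posts, resting on the rack's base; lifts straight up off it. May be absent (None from the start). Origin: centre of its underside, z up; its yaw means nothing
- roll_medium: medium roll of wound cream-coloured bandage, a ring of outer diameter 50, hole 26, height (width of the bandage) 26. Starts flat round one of the rack's posts, resting on the rack's base; lifts straight up off it. May be absent (None from the start). Origin: centre of its underside, z up; its yaw means nothing
- roll_narrow: narrowest roll of wound cream-coloured bandage, a ring of outer diameter 50, hole 26, height (width of the bandage) 14. Starts flat round one of the rack's posts, resting on the rack's base; lifts straight up off it. May be absent (None from the start). Origin: centre of its underside, z up; its yaw means nothing
- fan: folded wooden hand fan, a rigid bundle of slats 190 long (its x axis), 28 wide (y), 22 high, lying flat, about 60 g. Origin: centre of its underside; the two ends are equivalent for the job
- spoon: bystander: stainless steel spoon 150 long, lying near the arm. Origin near its middle, underside
- clock: bystander: dark wooden bedside clock 40 x 100 x 70, behind the tower. Origin: centre of its underside
- case: bystander: black spectacle case 56 x 150 x 35, at the shelf's far right. Origin: centre of its underside
Not all that is in view belongs to the job. Leave any brown look-alike of the roll_narrow alone.

How it is judged:
On the way, in this order (a step that is already met when the one before it is completed fails the run):
1. the top tier stands in the dish, the bottle between tower and dish, and every roll present lies at its place (horizontal distance between tier and dish below 0.013 m and height (world z) of tier below 0.012 m and angle between each of tier, bottle, roll_wide, roll_medium, roll_narrow's own z axis and vertical below 0.12 rad and x of bottle in the frame of dish between -0.018 and 0.018 m and y of bottle in the frame of dish above 0.09 m and y of bottle in the frame of tower below -0.065 m and height (world z) of each of bottle, roll_wide, roll_medium, roll_narrow below 0.008 m and y of roll_wide in the frame of tower between 0.07 and 0.11 m and x of roll_wide in the frame of tower between -0.018 and 0.018 m and x of roll_medium in the frame of tower between -0.11 and -0.07 m and y of roll_medium in the frame of tower between -0.018 and 0.018 m and x of roll_narrow in the frame of dish between -0.135 and -0.095 m and y of roll_narrow in the frame of dish between -0.018 and 0.018 m), for 0.2 s.
2. then the fan lies behind the dish, parallel to the row (x of fan in the frame of dish between 0.084 and 0.124 m and y of fan in the frame of dish between -0.025 and 0.025 m and angle between the x axis of fan and the y axis of dish, either way round below 0.17 rad and height (world z) of fan below 0.008 m and angle between fan's own z axis and vertical below 0.12 rad), for 0.2 s.
At the end, for the whole second after the job is handed in: All released, flat/upright, at rest: tier within 13 mm of dish centre; bottle within 18 mm of the row line, 18 mm clear of both; rolls 20-60 mm from tower (wide left, medium in front) or dish (narrow in front), 18 mm sideways; fan 20-60 mm behind dish, centred to 25 mm, parallel to 0.17 rad (all of step 1 and all of step 2 and linear speed of each of roll_wide, roll_medium, roll_narrow, bottle, tier, fan below 0.02 m/s); the robot touches nothing.
It fails at once if the spoon, clock or spectacle case is moved by more than 25 mm (distance of any of spoon, clock, case from where it was at the start of the episode above 0.025 m).
Of roll_wide, roll_medium, roll_narrow only 2 to 3 are there at a start; the rules pass over those that are not, and their reading is None.
At some moment in a run one of roll_wide, roll_medium, roll_narrow, fan may be knocked a few centimetres aside while the robot is not near it.
It also fails if it takes over 210 s, if anything falls off the work surface, if the arm or the gripper's body presses on something with over 40 N, if the wrist force passes 120 N, or if a joint passes its speed limit or range.

### The arm

A 6-joint arm with a two-finger parallel gripper is mounted at the origin on the work surface. World frame = base frame: x ahead of the robot, y to its left, z up, the work surface at z = 0. Lengths are in m, angles in rad, forces in N, time in s.
With the tool pointing down it reaches from about 0.325 to 0.775 m from the base axis. Payload 5.5 kg.
Tool frame: the origin (TCP) lies between the finger pads; the fingertips stand 8 mm ahead of it and the grasp point (between the pads) lies 11 mm behind it (tcp_to_tips is the distance from the TCP to the fingertips, in m); z points along the fingers, y is the line along which they close (so a half turn about z gives the same grasp; the last joint's range is limited). The gripper opens to 88 mm and grips with 3 to 60 N. Pads are 20 mm wide; open, the fingers measure 115 mm over their backs; the gripper's body (75 mm by 178 mm) begins 61 mm behind the grasp point.
Start: joints at [-1.219, 0.091, 1.231, -0, 1.82, -0.057], TCP at [0.239, -0.551, 0.231] pointing down, gripper open.
Joint ranges: [-2.87, 2.87], [-0.86, 2.18], [0.17, 2.46], [-1.51, 4.65], [0.06, 2.69], [-2.65, 2.65]. Speed limits (rad/s): [2.57, 2.57, 3.01, 3.14, 3.14, 3.14].

### API

Orientations are given as a unit quaternion [w, x, y, z].
In Python, from bench import * gives the robot as it stands. Calls block until the motion is done:
- move_to(position, orientation): joint-space move of the TCP to a pose.
- move_l(position, speed=0.15, orientation=None): straight line of the TCP; orientation=None keeps the orientation; speed is the mean speed in m/s.
- movej(angles): joint-space move.
- gripper_open() and close(): open the fingers fully, or close them until they stop; the grip force is fixed at half the most.
- hold(seconds).
- inverse_kinematics(position, orientation): joint angles nearest the present ones, or None.
- state(): the state.
- get_image(name): name is "scene" or "top" or "wrist"; returns a dict with "frame" (384x512x3 uint8, blue, green, red), "depth" (384x512 float32, m along the optical axis (not along the pixel's ray), 0 where there is no reading), "camera_matrix" (3x3 intrinsics, pixels), "view" (4x4, takes a point from world to camera coordinates). Camera axes: x right, y up, looking along -z (the intrinsics and any distortion apply to the point x, -y, -z); pixel columns grow to the right and rows downward; lengths in m; the calibration is good to about 2 mm. A picture is of the moment at which its call begins.
A pose or a line that the arm cannot do raises IKError and nothing moves.
- job_done(): hands the job in; it is judged then, once.
The state is a dict: "time": time; "joint_pos": joint angles; "dq": joint speeds; "joint_torque": joint torques, N m; "ee_pos": TCP position; "ee_rot": TCP orientation; "ft_force": force on the tool from outside, world axes, zero at the start; "moment": the same for the moment, N m; "finger_gap": finger opening in m; "finger_force": force on a finger pad.
Only numpy, scipy, OpenCV 4.12 (cv2) and the standard library are available. Lean on these libraries where they do the work, as an engineer would, in place of code of your own. Each camera call takes 0.05 s, during which the arm holds its last target. There are 200 camera calls.

## Working session

There is one attempt and no reset: what is moved stays moved. The work goes in short steps, each a Python script; the robot and the scene stay as the last script left them, time stands still between calls to the robot, and variables do not carry over. Pictures are saved under pics/ and viewed, at most 14 in all, crops included, and the job is handed in when it is done.

```bash
mkdir -p pics; ls; cat > h.py <<'E'
from bench import *
import numpy as np, cv2
def snap(name,fn=None):
    im=get_image(name)
    if fn: cv2.imwrite('pics/'+fn,im['frame'])
    return im
def pts(im):
    """world xyz per pixel"""
    K=im['camera_matrix'];d=im['depth'];h,w=d.shape
    u,v=np.meshgrid(np.arange(w),np.arange(h))
    P=np.stack([(u-K[0,2])/K[0,0]*d,-(v-K[1,2])/K[1,1]*d,-d,np.ones_like(d)],-1)
    W=P@np.linalg.inv(im['view']).T
    W=W[...,:3]; W[d==0]=np.nan
    return W
E
python3 - <<'E'
from h import *
for n in ('top','scene'):
    im=snap(n,n+'1.png'); W=pts(im)
    np.save(n+'1.npy',W)
    print(im['camera_matrix'],im['view'])
    if 'dist' in im: print(im['dist'])
    print(im.keys(), np.nanmin(W.reshape(-1,3),0),np.nanmax(W.reshape(-1,3),0))
s=state();print(s['time'],s['ee_rot'],s['finger_gap'])
E
```

```text
pics
[[400.73321896   0.         258.31770578]
 [  0.         400.73321896 191.50307662]
 [  0.           0.           1.        ]] [[ 0.0024285  -0.99992738  0.01180419 -0.04083449]
 [ 0.99729542  0.00328888  0.07342365 -0.51901354]
 [-0.07345714  0.01159396  0.99723098 -1.14545346]
 [ 0.          0.          0.          1.        ]]
dict_keys(['frame', 'depth', 'camera_matrix', 'view']) [-0.03148491 -1.32742558 -0.77167739] [1.5558907  1.24338308 0.58693627]
[[393.54506381   0.         253.90063446]
 [  0.         393.54506381 191.36192362]
 [  0.           0.           1.        ]] [[ 0.39721286  0.9177177  -0.00402038 -0.18756095]
 [-0.78541267  0.34220721  0.5157724   0.39111838]
 [ 0.47470926 -0.20171377  0.85671621 -1.3376165 ]
 [ 0.          0.          0.          1.        ]]
dict_keys(['frame', 'depth', 'camera_matrix', 'view']) [-1.88580703 -0.9305875  -0.77298023] [1.18339996 2.10143258 0.5235691 ]
0.1 [-8.67026288e-04  9.79178649e-01  2.02998548e-01 -1.07555693e-04] 0.08768393807500627
```

View pics/top1.png

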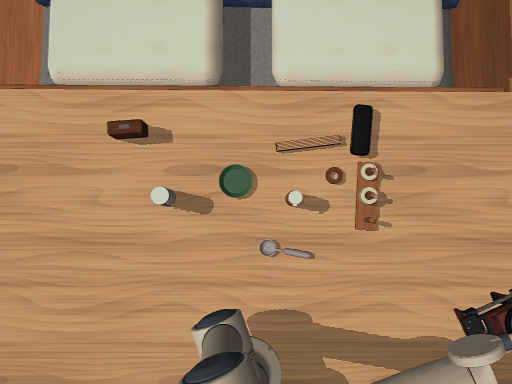

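View pics/scene1.png

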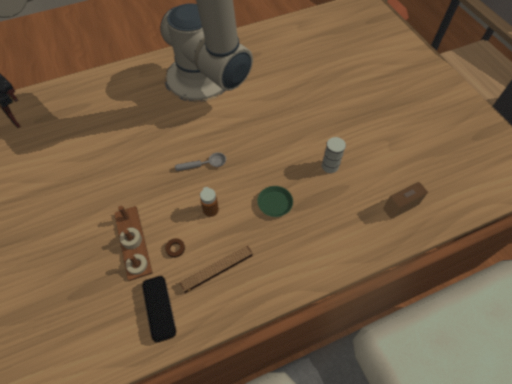

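The top view shows the tower with its tier at (162,196), the dish at (237,181), the bottle at (295,198), the fan at (308,144) and the spoon at (285,248). The clock is at (128,129) and the case at (361,130). On the rack, the cream rings are at (369,172) and (369,196), and the post at (371,220) is empty. The brown ring lying loose at (335,175) is the look-alike, so I'll leave it. Next I'll measure, and confirm with an enlarged crop.

```bash
python3 - <<'E'
from h import *
W=np.load('top1.npy'); f=cv2.imread('pics/top1.png')
cv2.imwrite('pics/crop1.png',cv2.resize(f[95:240,255:400],(800,600)[:1]*2 and (600,600),interpolation=cv2.INTER_CUBIC))
def blob(name,u0,u1,v0,v1,zlo,zhi):
    R=W[v0:v1,u0:u1]; m=(R[...,2]>zlo)&(R[...,2]<zhi)
    p=R[m]; 
    r=cv2.minAreaRect((p[:,:2]*1000).astype(np.float32)) ; c,rad=cv2.minEnclosingCircle((p[:,:2]*1000).astype(np.float32))
    print(name,len(p),'med',np.round(np.median(p,0)*1000,1),'rect',np.round(np.array(r[0]),1),np.round(r[1],1),round(r[2],1),'circ',np.round(c,1),round(rad,1),'z95',round(np.percentile(p[:,2],95)*1000,1))
# table plane
for u,v in((200,100),(450,250),(100,250),(320,220)):print(np.round(W[v,u]*1000,1))
blob('tier',145,185,180,212,.098,.115)
blob('dish',215,258,160,202,.010,.022)
blob('bottle',280,312,185,212,.078,.095)
blob('bottlebody',280,312,185,212,.03,.062)
blob('fan',268,350,132,156,.015,.03)
blob('brown',322,346,165,187,.006,.03)
blob('rollA',357,382,160,184,.018,.058)
blob('rollB',357,382,184,208,.018,.058)
for n,v0,v1 in(('postA',160,184),('postB',184,208),('postC',208,232)): blob(n,355,388,v0,v1,.06,.08)
blob('rack',345,390,155,238,.008,.0165)
blob('case',345,380,95,162,.028,.045)
blob('clock',100,152,112,145,.06,.08)
blob('spoon',255,318,235,262,.004,.03)
E
```

```text
[795.8 136.3  -1.9]
[ 349.6 -605.9   -4.7]
[348.4 420.5   0.6]
[ 437.  -221.2    1.5]
tier 280 med [502.6 226.4 103. ] rect [502.8 226.3] [48.8 48.1] 0.3 circ [503.  227.1] 25.5 z95 105.9
dish 231 med [553.3  29.1  13.4] rect [551.   28.1] [95.8 97.2] 45.1 circ [551.5  28.3] 49.2 z95 17.2
bottle 161 med [ 499.6 -139.4   83. ] rect [ 499.7 -140.2] [37.  37.9] 38.4 circ [ 497.8 -140.7] 21.4 z95 86.3
bottlebody 39 med [ 495.3 -125.    57.7] rect [ 497.3 -134.1] [42.7 30.1] 26.0 circ [ 500.1 -139.7] 21.5 z95 60.7
fan 592 med [ 665.4 -184.7   20. ] rect [ 665.1 -185. ] [ 28.8 189.1] 6.8 circ [ 665.6 -185. ] 94.6 z95 23.4
brown 163 med [ 569.2 -261.4   12. ] rect [ 569.9 -262.1] [47.2 47.8] 56.6 circ [ 570.2 -262.4] 25.0 z95 15.9
rollA 175 med [ 577.1 -359.    24.3] rect [ 578.5 -362.1] [47.3 47.6] 46.1 circ [ 579.4 -361.9] 24.6 z95 37.9
rollB 216 med [ 506.5 -353.4   35.3] rect [ 509.  -356.5] [48.4 46.4] 89.7 circ [ 508.1 -356.9] 25.1 z95 40.6
postA 19 med [ 577.7 -360.8   67.9] rect [ 578.6 -362. ] [11.4 11.3] 28.9 circ [ 578.6 -361.2] 6.5 z95 70.5
postB 21 med [ 509.4 -356.4   67.5] rect [ 509.5 -357.3] [11.3 11. ] 2.6 circ [ 508.8 -357.9] 6.7 z95 72.0
postC 22 med [ 439.9 -352.4   67.4] rect [ 440.  -352.7] [11.2 11.7] 0.1 circ [ 439.1 -353.6] 6.8 z95 70.4
rack 751 med [ 481.  -352.1   10.4] rect [ 518.7 -358.4] [ 60.2 218.5] 86.5 circ [ 518.5 -360.2] 112.2 z95 14.4
case 794 med [ 701.8 -341.9   32.6] rect [ 703.1 -342.4] [ 52.3 146. ] 84.5 circ [ 702.7 -343.9] 73.9 z95 36.4
clock 501 med [696.1 336.3  68.2] rect [697.8 337.9] [40.8 99.8] 4.3 circ [698.5 338.2] 51.1 z95 72.1
spoon 349 med [ 346.9 -114.4   12. ] rect [ 355.8 -111. ] [154.8  63.4] 85.1 circ [ 358.6 -111.2] 80.4 z95 19.7
```

View pics/crop1.png

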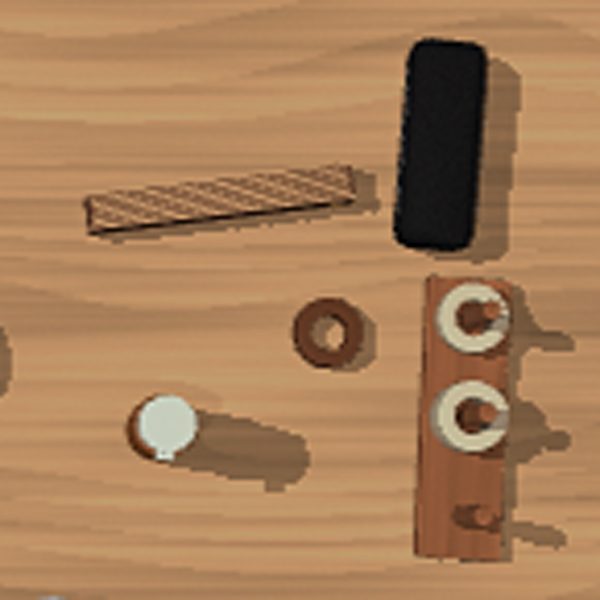

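Depth gives these sizes:
- The ring at (369,172) has its top about 26 mm up, so it is the narrow roll.
- The ring at (369,196) has its top about 38 mm up, so it is the medium roll.
- The wide roll is absent, because the third post is empty.
- The brown ring at crop (328,333) lies on the shelf, so it is the decoy.

I'll start with the tier.

```bash
cat >> h.py <<'E'
D=np.array([.5513,.0282]); T=np.array([.5028,.2263])
def row(): 
    u=(T-D)/np.linalg.norm(T-D); return u,np.array([u[1],-u[0]])   # y axis, x axis (behind)
def quat(d):
    """tool down, closing line along d; the half turn with the smaller joint-6 angle"""
    a=np.arctan2(d[0],-d[1])/2
    return [np.array([0,np.cos(b),np.sin(b),0]) for b in (a,a+np.pi/2)]
def best(p,d):
    c=[(q,inverse_kinematics(p,q)) for q in quat(d)]
    c=[(abs(j[5]),q) for q,j in c if j is not None]
    return min(c,key=lambda t:t[0])[1]
def pick(xy,d,tip,zt=.2,up=None):
    x,y=xy; p=[x,y,zt]; q=best(p,d); move_to(p,q)
    move_l([x,y,tip+.008],.15); close(); s=state(); print('grip',s['finger_gap'],s['finger_force'],s['ft_force'].__repr__())
    move_l([x,y,zt],.15); s=state(); print('up',s['finger_gap'],s['finger_force'],s['time'])
def place(xy,d,tip,zt=.2):
    x,y=xy; p=[x,y,zt]; q=best(p,d); move_to(p,q)
    move_l([x,y,tip+.04],.2); move_l([x,y,tip+.008],.05); print('down',state()['ft_force'])
    gripper_open(); hold(.1); move_l([x,y,zt],.2); print('t',state()['time'])
def blob(W,name,c,r,zlo,zhi):
    m=(np.hypot(W[...,0]-c[0],W[...,1]-c[1])<r)&(W[...,2]>zlo)&(W[...,2]<zhi); p=W[m]
    if len(p)<5: print(name,'none',len(p)); return
    q=(p[:,:2]*1000).astype(np.float32); R=cv2.minAreaRect(q)
    print(name,len(p),'rect',np.round(R[0],1),np.round(R[1],1),round(R[2],1),'zmed',round(np.median(p[:,2])*1000,1))
    return np.array(R[0])/1000
E
python3 - <<'E'
from h import *
u,x=row(); print(u,x)
pick(T,x,.084)
place(D,x,.0205)
W=pts(snap('top','top2.png'))
blob(W,'tower',T,.04,.064,.076)
blob(W,'tier',D,.04,.032,.048)
blob(W,'fan',[.665,-.185],.13,.015,.03)
blob(W,'bottle',[.4995,-.140],.04,.078,.095)
E
```

```text
[-0.23780265  0.97131349] [0.97131349 0.23780265]
grip 0.04928794504332694 30.000064373016357 array([0.71017658, 0.62683014, 0.47820119])
up 0.049492546955211894 29.99983012676239 5.4
down [-0.47719078  0.02174711 -0.90947646]
t 9.7417
tower 256 rect [503.6 226.9] [48.4 47.7] 89.1 zmed 68.3
tier none 0
fan 630 rect [ 617.5 -208.4] [129.1 225.2] 7.1 zmed 19.8
bottle 161 rect [ 499.8 -140.3] [36.9 38.3] 38.4 zmed 83.3
```

```bash
sed -i 's/T=np.array(.*/T=np.array([.5032,.2266])/' h.py
python3 - <<'E'
from h import *
u,x=row()
L=np.linalg.norm(T-D); print(L)
pick([.4998,-.1402],x,.026)
place(D+u*(50+ (L*1000-75)/2)/1000,x,.028)
m=state()
move_to([.5,-.25,.22],best([.5,-.25,.22],[0,1]))
im=snap('top','top3.png');W=pts(im)
blob(W,'tier',D,.04,.032,.048)
blob(W,'dish',D,.06,.010,.022)
blob(W,'bottle',D+u*.114,.04,.078,.095)
print(state()['time'])
cv2.imwrite('pics/crop3.png',cv2.resize(im['frame'][95:270,90:400],None,fx=2.5,fy=2.5,interpolation=cv2.INTER_CUBIC))
E
```

```text
0.20414742222227544
grip 0.04362731957176133 30.00002235174179 array([-0.07925635, -0.09551784, -0.23041581])
up 0.043500006396089544 29.99983012676239 13.7917
down [-0.3778139  -0.38409157  0.04902462]
t 18.375
tier 244 rect [550.5  29.3] [46.6 49. ] 0.6 zmed 38.0
dish 238 rect [551.2  28.1] [96.  97.5] 45.0 zmed 13.5
bottle 163 rect [522.8 138.6] [37.6 37.8] 36.7 zmed 83.1
19.875
```

View pics/crop3.png

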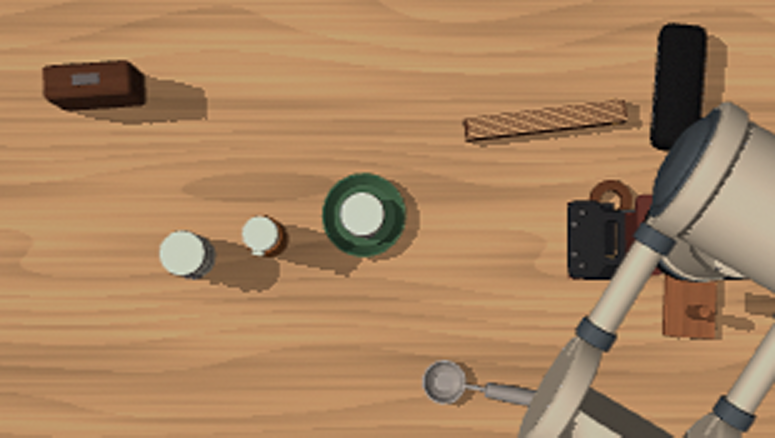

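The crop shows the tier in the dish at (362,214) and the bottle between dish and tower at (262,235). Fan, clock, spoon and the visible part of the case look undisturbed. Next is the medium roll.

```bash
python3 - <<'E'
from h import *
u,x=row()
c=[.0655,.998]
pick([.5092,-.357],c,.017)
place(T-x*.09,u,.007)
m=[.40,-.15,.25]; move_to(m,best(m,[0,1]))
im=snap('top','top4.png');W=pts(im)
blob(W,'medium',T-x*.09,.04,.018,.034); print(T-x*.09)
blob(W,'narrow',[.579,-.362],.04,.018,.05)
blob(W,'rackB',[.509,-.357],.03,.018,.05)
blob(W,'fan',[.665,-.185],.11,.015,.03)
print(state()['time'])
E
```

```text
grip 0.04953243749840947 29.999903021380305 array([-0.29945045, -0.25823196,  1.05741307])
up 0.04959453951859066 29.999919533729553 23.7083
down [-0.67073539 -0.02508413 -0.31086122]
t 29.4083
medium 182 rect [415.2 204.2] [47.9 48.1] 64.4 zmed 24.5
[0.4157338  0.20539474]
narrow 177 rect [ 580.  -362.3] [47.8 47.7] 88.6 zmed 23.7
rackB 16 rect [ 507.1 -354.2] [13.4  6.4] 26.9 zmed 34.8
fan 600 rect [ 621.6 -190.8] [117.5 190.1] 7.4 zmed 19.9
31.6417
```

View pics/top4.png

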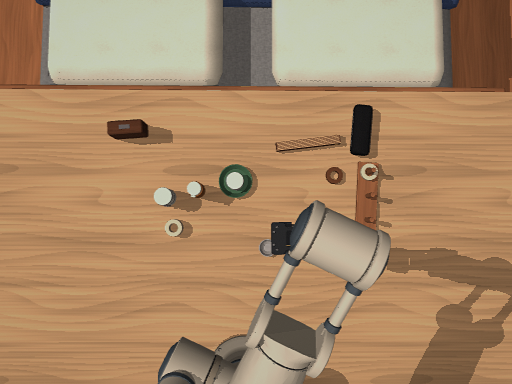

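The medium roll lies at (174,228), in front of the tower at (164,197). The narrow roll is still on its post at (369,172), and the fan hasn't moved. Now the narrow roll.

```bash
python3 - <<'E'
from h import *
u,x=row()
c=[.0655,.998]
pick([.5788,-.362],c,.015)
place(D-x*.115,u,.004)
m=[.36,-.35,.25]; move_to(m,best(m,[0,1]))
im=snap('top','top5.png');W=pts(im)
blob(W,'medium',T-x*.09,.04,.018,.034); print(T-x*.09)
blob(W,'narrow',D-x*.115,.04,.008,.03);print(D-x*.115)
blob(W,'tier',D,.04,.032,.048)
blob(W,'bottle',D+u*.114,.04,.078,.095)
m=(W[...,0]>.62)&(W[...,0]<.72)&(W[...,1]>-.3)&(W[...,1]<-.07)&(W[...,2]>.015)&(W[...,2]<.03)
print(cv2.minAreaRect((W[m][:,:2]*1000).astype(np.float32)))
print(state()['time'])
E
```

```text
grip 0.049377234636090186 30.000007515773177 array([-1.30194703,  0.06797989,  0.44683195])
up 0.04952833163794216 29.99985320493579 36.0917
down [-0.02360122 -0.5432372  -1.17128737]
t 41.2167
medium 180 rect [414.8 204.7] [47.  48.7] 45.6 zmed 24.7
[0.4157338  0.20539474]
narrow 159 rect [439.3   2. ] [46.5 46.5] 0.2 zmed 12.6
[0.43953763 0.00110438]
tier 245 rect [549.4  29.2] [49.  48.8] 46.3 zmed 37.4
bottle 163 rect [523.1 139. ] [38.4 37.2] 38.6 zmed 83.2
((665.8106079101562, -184.4774169921875), (27.983051300048828, 189.8292236328125), 7.1814799308776855)
42.625
```

View pics/top5.png

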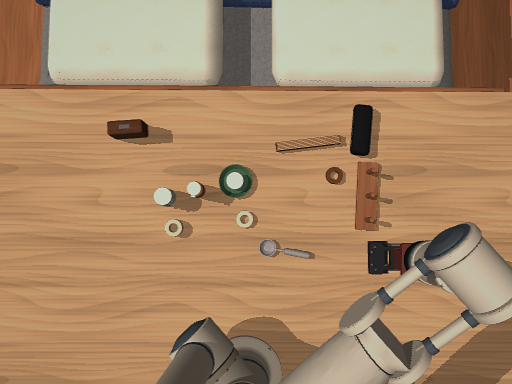

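The rolls are at (174,228) and (246,219), and the fan is unmoved at (308,144). Everything for step 1 is in place, so now the fan.

```bash
python3 - <<'E'
from h import *
u,x=row()
a=np.deg2rad(7.0)
pick([.6655,-.1847],[np.cos(a),np.sin(a)],.004)
place(D+x*.104,x,.006)
m=[.36,-.35,.25]; move_to(m,best(m,[0,1])); hold(.3)
im=snap('top','top6.png');W=pts(im)
t=D+x*.104;print(t)
blob(W,'medium',T-x*.09,.04,.018,.034); print(T-x*.09)
blob(W,'narrow',D-x*.115,.04,.008,.03);print(D-x*.115)
blob(W,'tier',D,.04,.032,.048)
blob(W,'bottle',D+u*.114,.04,.078,.095)
r=W[...,:2]-t
m=(abs(r@u)<.13)&(abs(r@x)<.04)&(W[...,2]>.015)&(W[...,2]<.03)
print('fan',cv2.minAreaRect((W[m][:,:2]*1000).astype(np.float32)),'want angle',np.rad2deg(np.arctan2(x[1],x[0])))
print(state()['time'])
E
```

```text
grip 0.026780781100617004 29.999932944774628 array([0.26690972, 0.04335848, 0.5906461 ])
up 0.02688276722527636 29.99983459711075 47.7
down [-0.63530347  0.24200103 -0.41798501]
t 52.575
[0.65237206 0.05270386]
medium 180 rect [414.9 204.3] [48.1 48.2] 17.6 zmed 24.1
[0.4157338  0.20539474]
narrow 163 rect [439.4   2.1] [46.5 46.7] 0.3 zmed 12.2
[0.43953763 0.00110438]
tier 241 rect [549.4  29.4] [48.7 48.7] 45.1 zmed 37.6
bottle 162 rect [522.9 138.5] [38.6 37. ] 36.2 zmed 83.5
fan ((657.01513671875, 80.0357666015625), (28.153518676757812, 190.28610229492188), 13.691780090332031) want angle 13.627821400276849
54.7417
```

View pics/top6.png

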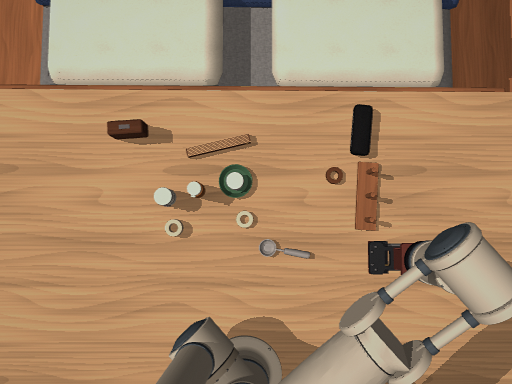

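The fan now lies at (219,146), about 26 mm too far left along the row, so it was knocked after release. Everything else is in place. I'll regrasp the fan and correct it.

```bash
python3 - <<'E'
from h import *
u,x=row()
pick([.657,.080],x,.004,.12)
place(D+x*.104,x,.006,.2)
m=[.36,-.35,.25]; move_to(m,best(m,[0,1])); hold(1)
im=snap('top','top7.png');W=pts(im)
t=D+x*.104;print(t)
blob(W,'medium',T-x*.09,.04,.018,.034)
blob(W,'narrow',D-x*.115,.04,.008,.03)
blob(W,'tier',D,.04,.032,.048)
blob(W,'bottle',D+u*.114,.04,.078,.095)
r=W[...,:2]-t
m=(abs(r@u)<.13)&(abs(r@x)<.04)&(W[...,2]>.015)&(W[...,2]<.03)
print('fan',cv2.minAreaRect((W[m][:,:2]*1000).astype(np.float32)))
W0=np.load('top1.npy')
for w in (W0,W):
    blob(w,'case',[.703,-.343],.09,.028,.045);blob(w,'clock',[.697,.337],.07,.06,.08);blob(w,'spoon',[.356,-.111],.09,.006,.03)
print(state()['time'])
E
```

```text
grip 0.026722396274379077 29.9998739361763 array([-0.16381532, -0.4807207 ,  0.06398763])
up 0.026792158084770135 29.99998837709427 59.375
down [ 0.14869931 -0.25812301 -0.45971797]
t 63.7417
[0.65237206 0.05270386]
medium 177 rect [415.  204.7] [47.1 48. ] 46.3 zmed 23.9
narrow 161 rect [439.4   2.1] [46.5 46.7] 0.1 zmed 12.2
tier 240 rect [550.1  28.7] [48.7 46.7] 44.4 zmed 37.5
bottle 162 rect [522.5 138.3] [39.  36.3] 31.8 zmed 83.2
fan ((651.716796875, 51.93452072143555), (28.070003509521484, 189.69967651367188), 13.702008247375488)
case 794 rect [ 703.1 -342.4] [ 52.3 146. ] 84.5 zmed 32.6
clock 501 rect [697.8 337.9] [40.8 99.8] 4.3 zmed 68.2
spoon 307 rect [ 322.  -106.3] [147.1  93. ] 71.8 zmed 12.9
case 779 rect [ 702.7 -342.4] [ 51.5 145.2] 84.8 zmed 32.5
clock 500 rect [697.6 338.6] [41.6 99.3] 3.6 zmed 68.2
spoon 312 rect [ 351.8 -113.2] [ 86.7 138.4] 15.7 zmed 13.5
66.6083
```

View pics/top7.png

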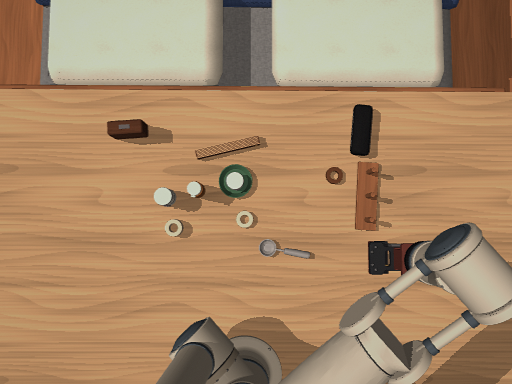

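The fan is centred behind the dish at (228,148). The spoon is still at (269,248), and the clock and case are unmoved, so I'm handing in.

```bash
python3 -c "
from bench import *
print(job_done())"
```

```text
the job is handed in; nothing more can be done
None
```

I handed the job in at about 67 s with everything in place by the last camera check: tier in the dish, bottle between tower and dish, medium and narrow rolls at their spots (the wide roll was absent), and the fan behind the dish, re-laid once after a knock; spoon, clock and case had not moved.

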